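Shut the gel tank's hood and start the run

TASK

Get the gel run going: with the fingertips push the sliding hood of the gel tank fully shut over the well, and only then press the large START button on the power supply fully down and let it come up again. Nothing is to be gripped or lifted: do not lift the tank or shove it along the bench, do not press the small STOP button, and leave the other things on the bench where they stand. Finish with the hood still fully shut and the robot clear of everything.

Things in the scene. Friction and masses are not known exactly. Their poses are not given: they have to be found in the camera images.
- tank: gel tank, a white plastic trough standing loose on the table (2.8 kg), 150 (its x) x 270 (its y) x 75 high, origin at the centre of its underside. Its +y half is a closed flat deck (top at 75 mm); its -y half is an open well with a gel tray inside. The tank or the power supply may be the left one. Tank yaw is within 0.4 rad of zero.
- hood (a joint): sliding hood on top of the tank, an inverted clear box with grey end walls, 140 (tank x) x 125 (tank y), from 3 to 33 mm above the deck. Value in m: 0 = fully shut over the well (hard end stop), grows as it slides along the tank's +y out over the deck, starts at 0.06 to 0.10, end stop at 0.115. Sliding friction about 2 N plus a little damping; it stays where it is left and cannot come off.
- hood_push (a point): centre of the hood's upright outer end wall (the +y end, over the deck), 93 mm above the table, on the outer surface; moves with the hood and has the tank's axes. At joint value q it lies at tank y = -5 mm + q, so pushing it along the tank's -y shuts the hood. The deck in front of it is free: the deck ends at tank y = 135 mm.
- supply: electrophoresis power supply, fixed, 170 (its x) x 200 (its y) x about 100 high, origin at the centre of its underside. Its top slopes down 0.25 rad toward its -x (robot) side and carries two round white push buttons in grey housings near its front edge, 90 mm apart. Yaw within 0.25 rad of zero.
- start (a joint): travel of the START button in m: 0 = up, 0.006 = fully down, spring return, 4 N to push fully down. START is the LARGE button, 34 mm diameter, at the supply's +y (left as the robot sees it) side.
- start_top (a point): centre of the START button's top face, at supply x = -44 mm, y = +45 mm, 89 mm above the table; its z axis is the button's axis, leaning 0.25 rad from vertical toward the supply's -x. The button goes down along -z; it can be pressed with a vertical tool.
- stop (a joint): travel of the STOP button in m, likewise. STOP is the SMALL button, 18 mm diameter, at the supply's -y (right) side. Leave it alone.
- stop_top (a point): centre of the STOP button's top face, at supply x = -44 mm, y = -45 mm, 89 mm above the table
- tip_box: loose box of pipette tips, 85 x 122 x 82 high, clear below and yellow on top, behind the tank (its far, +x side); origin at the centre of its underside; bystander, leave alone
- tube: loose screw-cap tube standing upright, 35 mm diameter at its cap, 112 high, in front of the tank (robot side); origin at the centre of its underside; bystander, leave alone
- vial: loose amber jar standing upright, 44 mm diameter, 75 high, in front of the power supply (robot side); origin at the centre of its underside; bystander, leave alone
- tube_rack: loose low clear rack of microtubes, 70 x 160 x 39 high, behind the power supply; origin at the centre of its underside; bystander, leave alone
- big_bottle: loose glass bottle, 90 mm diameter, 200 high, right side of the bench; origin at the centre of its underside; bystander, leave alone
- beaker: loose glass beaker, 80 mm diameter, 100 high, left side of the bench; origin at the centre of its underside; bystander, leave alone

How it is judged:
On the way, in this order (a step that is already met when the one before it is completed fails the run):
1. the hood is pushed fully shut (value of joint hood below 0.005 m and value of joint start below 0.002 m), for 0.2 s.
2. with the hood shut, START is pressed down (value of joint hood below 0.005 m and value of joint start above 0.0045 m), for 0.04 s.
At the end, for the whole second after the job is handed in: The hood is within 5 mm of fully shut, both buttons are up (less than 2 mm down), the tank is at rest on the bench within 30 mm of where it stood, and each of the six bystanders is within 30 mm of where it stood (all of step 1 and value of joint stop below 0.002 m and distance of each of tank, tip_box, tube, vial, tube_rack, big_bottle, beaker from where it was at the start of the episode below 0.03 m and height (world z) of tank below 0.01 m and linear speed of tank below 0.02 m/s); the robot touches nothing.
It fails at once if START pressed (over 3 mm) while the hood is more than 5 mm open (value of joint start above 0.003 m and value of joint hood above 0.005 m).
It fails at once if the small STOP button pressed (over 3 mm) (value of joint stop above 0.003 m).
It fails at once if the tank lifted (over 10 mm), tipped (over 0.1 rad) or shoved (over 30 mm) (height (world z) of tank above 0.01 m or angle between tank's own z axis and vertical above 0.1 rad or distance of tank from where it was at the start of the episode above 0.03 m).
It fails at once if a bystander lifted, moved over 30 mm or tipped over 0.35 rad ((distance of tip_box from where it was at the start of the episode above 0.03 m or angle between tip_box's own z axis and vertical above 0.35 rad) or (distance of tube from where it was at the start of the episode above 0.03 m or angle between tube's own z axis and vertical above 0.35 rad) or (distance of vial from where it was at the start of the episode above 0.03 m or angle between vial's own z axis and vertical above 0.35 rad) or (distance of tube_rack from where it was at the start of the episode above 0.03 m or angle between tube_rack's own z axis and vertical above 0.35 rad) or (distance of big_bottle from where it was at the start of the episode above 0.03 m or angle between big_bottle's own z axis and vertical above 0.35 rad) or (distance of beaker from where it was at the start of the episode above 0.03 m or angle between beaker's own z axis and vertical above 0.35 rad)).
It also fails if it takes over 42 s, if anything falls off the work surface, if the arm or the gripper's body presses on something with over 40 N, if the wrist force passes 120 N, or if a joint passes its speed limit or range.

ROBOT

A 7-joint arm with a two-finger parallel gripper is mounted at the origin on the work surface. World frame = base frame: x ahead of the robot, y to its left, z up, the work surface at z = 0. Lengths are in m, angles in rad, forces in N, time in s.
With the tool pointing down it reaches from about 0.425 to 1.025 m from the base axis. Payload 9.4 kg.
Tool frame: the origin (TCP) lies midway between the tips of the shut fingers; the grasp point (between the pads) lies 19 mm behind it; z points along the fingers, y is the line along which they close (so a half turn about z gives the same grasp; the last joint's range is limited). The gripper opens to 85 mm and grips with 20 to 120 N. Pads are 22 mm wide; open, the fingers measure 114 mm over their backs; the gripper's body (76 mm by 85 mm) begins 54 mm behind the grasp point. The pads swing forward as they close: fully open they stand 13 mm farther back than shut.
Start: joints at [-1.347, 0.599, -0.003, 1.599, 0.002, 0.943, -0.08], TCP at [0.215, 0.692, 0.231] pointing down, gripper open.
Joint ranges: [-2.57, 2.57], [-0.35, 1.97], [-1.29, 1.29], [0.11, 2.56], [-1.05, 4.19], [0.11, 1.86], [-2.63, 2.63]. Speed limits (rad/s): [2.22, 2.22, 3.01, 3.01, 3.14, 3.14, 3.14].

INTERFACE

Orientations are given as a unit quaternion [w, x, y, z].
In Python, from rig import arm, eyes, job gives the robot as it stands.
- The arm moves only by the tool servo_tool, never from a script. Its argument "motion" is one flat list of numbers, 7 for each row, row after row: the turn, a rotation vector about the tool's x, y, z in units of 6 degrees (1.0 is 6 degrees), then the shift along the tool's x, y, z in units of 40 mm (1.0 is 40 mm), then the opening, from 0 (shut) to 1 (fully open). A call has 1 to 5 rows; each row shifts and turns the commanded pose from where the row before left it, along the tool's axes as they then stand; what a row does not reach is not made up. A row lasts 1/12 s, in which the tool goes at most 41.7 mm and 7.16 degrees, less where a joint would pass 70% of its speed; a pose out of reach is approached as far as the arm can. A call is refused whole if a number of a shift passes 1 or a number of a turn 1, either way. A call with a gripper value outside its range is refused whole. The fingers move at their own pace and stop on an object; "force" is the grip in N (left out, the last holds). Time passes only in rows, so rows that do not move let the fingers close. It gives the time, the measured TCP pose, the force, the opening and the grip force at its end, in the units of the state.
- arm.state(): the state, without advancing time (a new reading comes with each control period).
- eyes.read_camera(name): name is "scene" or "top" or "wrist"; returns (picture, depth): 480x640x3 uint8, blue, green, red; 480x640 float32, m along the optical axis (not along the pixel's ray), 0 where there is no reading.
- eyes.camera_model(name): a dict with "camera_matrix" (3x3 intrinsics, pixels), "position" and "orientation" of the camera in the world; the wrist camera has in their place "hand_eye" (4x4, takes a point from camera to tool coordinates, whose origin is the TCP and whose axes are the flange's). Camera axes: x right, y up, looking along -z (the intrinsics and any distortion apply to the point x, -y, -z); pixel columns grow to the right and rows downward; lengths in m; the calibration is good to about 2 mm. A picture is of the moment at which its call begins: read the wrist's pose just before it. camera_model takes no time and is no camera call.
- job.sign_off(): hands the job in; it is judged then, once.
The state is a dict: "t": time; "qpos": joint angles; "dq": joint speeds; "joint_efforts": joint torques, N m; "tcp_pos": TCP position; "eef_rot": TCP orientation; "wrist_force": force on the tool from outside, world axes, zero at the start; "wrist_torque": the same for the moment, N m; "opening": finger opening in m; "grasp_force": force on a finger pad.
Only numpy, scipy, OpenCV 4.12 (cv2) and the standard library are available. Lean on these libraries where they do the work, as an engineer would, in place of code of your own. Each camera call takes 0.05 s, during which the arm holds its last target. There are 200 camera calls.

## Working session

There is one attempt and no reset: what is moved stays moved. The work goes in short steps, Python scripts to look and compute and a tool call to move; the robot and the scene stay as the last step left them, time stands still between calls to the robot, and variables do not carry over. Pictures are saved under pics/ and viewed, at most 10 in all, crops included, and the job is handed in when it is done.

Besides the shell and the picture viewer there is one more tool, called after "Emit:" by a JSON object that holds its "op" and its "data", one argument or row to a line. servo_tool: Moves the arm, as the interface text tells. Its arguments: {"type":"object","properties":{"motion":{"type":"array"},"force":{"type":"number"}},"required":["motion"]}

```bash
mkdir -p pics
cat > h.py <<'E'
import numpy as np, cv2
from scipy.spatial.transform import Rotation as R
from rig import arm, eyes, job
def rot(q): return R.from_quat([q[1],q[2],q[3],q[0]]).as_matrix()
def cloud(name):
    im,d=eyes.read_camera(name); m=eyes.camera_model(name); K=np.array(m["camera_matrix"])
    v,u=np.mgrid[:480,:640]
    p=np.stack([(u-K[0,2])/K[0,0]*d,-(v-K[1,2])/K[1,1]*d,-d],-1)
    return im,d,p@rot(m["orientation"]).T+np.array(m["position"])
E
python3 - <<'E'
from h import *
for n in("scene","top"):
    im,d,P=cloud(n); cv2.imwrite(f"pics/{n}.png",im); np.save(f"{n}.npy",P)
    m=eyes.camera_model(n); print(n,m)
s=arm.state(); print(s)
E
```

```text
scene {'camera_matrix': array([[510.20279478,   0.        , 316.39594208],
       [  0.        , 510.20279478, 235.44650307],
       [  0.        ,   0.        ,   1.        ]]), 'position': array([1.57818386, 0.35233437, 1.0012168 ]), 'orientation': array([0.5327552 , 0.24725057, 0.34044569, 0.73425866])}
top {'camera_matrix': array([[474.65477512,   0.        , 321.61993052],
       [  0.        , 474.65477512, 238.11959175],
       [  0.        ,   0.        ,   1.        ]]), 'position': array([ 0.34225567, -0.00908302,  1.11404595]), 'orientation': array([-0.69304434, -0.07905896,  0.0613565 ,  0.71391498])}
{'t': 0.1, 'qpos': array([-1.34670013,  0.60004695, -0.00255257,  1.60002711,  0.00178386,
        0.94292232, -0.07980878]), 'dq': array([ 0.00044178, -0.00121516,  0.00317016,  0.0001885 ,  0.00110363,
        0.00053748,  0.00123888]), 'joint_efforts': array([ 5.14549101e-03, -7.77991390e+01,  1.56951472e+00, -2.58625925e+01,
        1.25918808e-02,  5.58494066e-03, -1.58596924e-05]), 'tcp_pos': array([0.21468246, 0.69205047, 0.23051   ]), 'eef_rot': array([-4.90166034e-05,  1.49808087e-01,  9.88714846e-01, -6.99010024e-04]), 'wrist_force': array([-0.36042284,  0.28824192, -0.28380705]), 'wrist_torque': array([ 0.02172877, -0.00665993,  0.03329746]), 'grasp_force': 0.0, 'opening': 0.08586217005645164}
```

View pics/top.png

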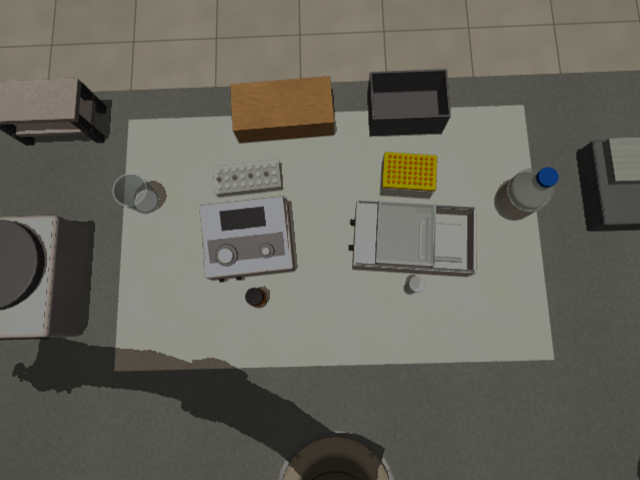

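View pics/scene.png

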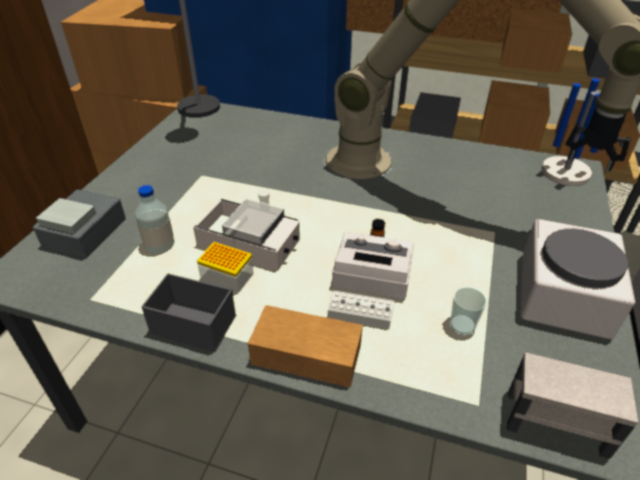

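The top view has the supply on the left, with START near (227,255) and STOP near (267,251). The tank is on the right, deck end at about u=355, hood from about 377 to 435. I'll enlarge it and measure.

Run:
```python
from h import *
im=cv2.imread("pics/top.png"); c=im[190:310,195:355]; c2=im[190:290,345:485]
a=cv2.resize(c2,None,fx=5.5,fy=5.5,interpolation=cv2.INTER_CUBIC); cv2.imwrite("pics/c.png",a)
cv2.imwrite("pics/c2.png",cv2.resize(c,None,fx=5,fy=5,interpolation=cv2.INTER_CUBIC))
P=np.load("top.npy")
for u,v in [(227,255),(267,251),(365,220),(365,255),(360,235),(372,240),(240,218),(256,296),(417,285),(430,172)]: print(u,v,P[v,u].round(4))
for v in (225,240,255): print(v,[(u,P[v,u].round(3).tolist()) for u in range(368,386,2)])
```

```text
227 255 [0.5182 0.2231 0.0888]
267 251 [0.524  0.1345 0.091 ]
365 220 [ 0.592  -0.0848  0.0684]
365 255 [ 0.5109 -0.0807  0.075 ]
360 235 [ 0.5566 -0.0717  0.0741]
372 240 [ 0.545  -0.0981  0.0709]
240 218 [0.6006 0.1946 0.0908]
256 296 [0.4278 0.1617 0.0723]
417 285 [ 0.438  -0.1848  0.109 ]
430 172 [ 0.698  -0.2373  0.075 ]
225 [(368, [0.579, -0.091, 0.072]), (370, [0.579, -0.095, 0.072]), (372, [0.579, -0.1, 0.073]), (374, [0.578, -0.104, 0.075]), (376, [0.578, -0.108, 0.074]), (378, [0.57, -0.109, 0.109]), (380, [0.57, -0.113, 0.112]), (382, [0.571, -0.118, 0.106]), (384, [0.57, -0.123, 0.106])]
240 [(368, [0.544, -0.089, 0.077]), (370, [0.545, -0.093, 0.074]), (372, [0.545, -0.098, 0.071]), (374, [0.545, -0.103, 0.071]), (376, [0.54, -0.105, 0.094]), (378, [0.538, -0.108, 0.103]), (380, [0.538, -0.112, 0.106]), (382, [0.537, -0.117, 0.107]), (384, [0.537, -0.121, 0.107])]
255 [(368, [0.511, -0.088, 0.071]), (370, [0.51, -0.092, 0.076]), (372, [0.51, -0.096, 0.075]), (374, [0.51, -0.101, 0.075]), (376, [0.505, -0.102, 0.106]), (378, [0.505, -0.107, 0.105]), (380, [0.505, -0.111, 0.104]), (382, [0.504, -0.115, 0.11]), (384, [0.504, -0.119, 0.108])]
```

View pics/c.png

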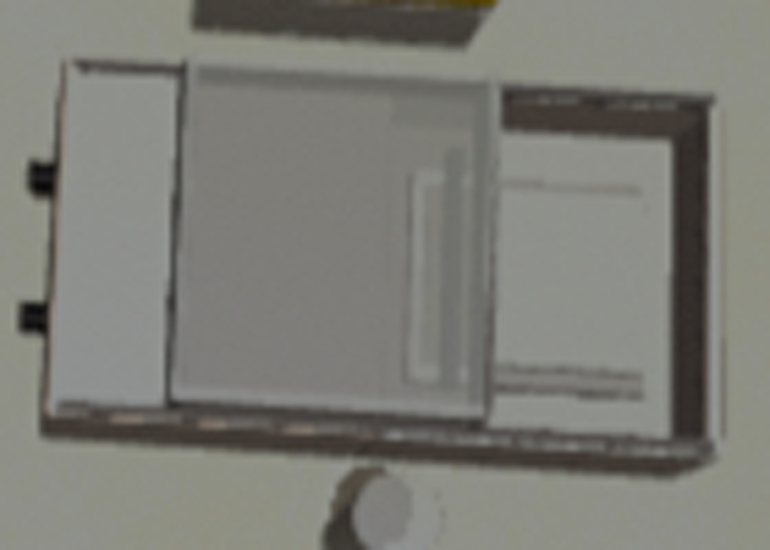

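View pics/c2.png

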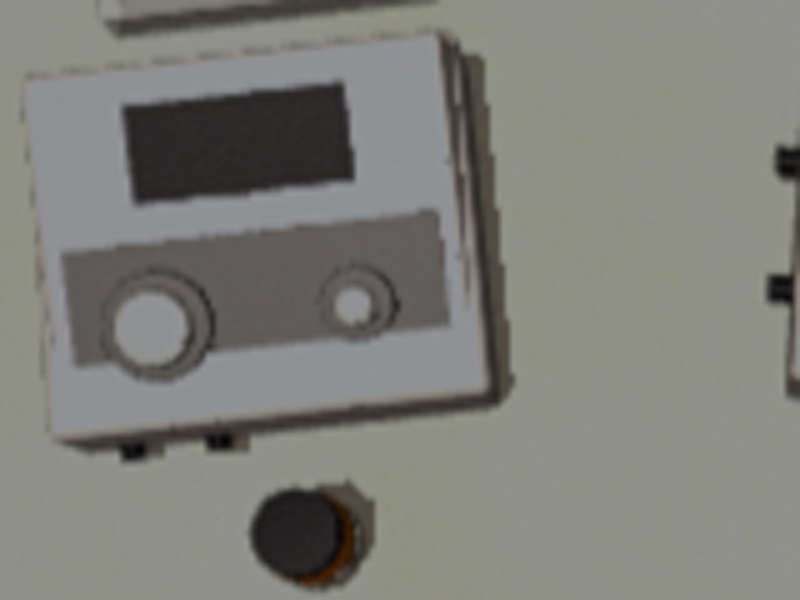

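```bash
cat >> h.py <<'E'
def at(u,v,z,n="top"):
    m=eyes.camera_model(n);K=np.array(m["camera_matrix"])
    r=rot(m["orientation"])@np.array([(u-K[0,2])/K[0,0],-(v-K[1,2])/K[1,1],-1]);p=np.array(m["position"])
    return p+r*(z-p[2])/r[2]
E
python3 - <<'E'
from h import *
C=[at(345+a/5.5,190+b/5.5,.075) for a,b in [(45,410),(63,62),(713,100),(708,450)]]
H=[at(345+a/5.5,190+b/5.5,.108) for a,b in [(188,62),(170,402)]]
B=[at(195+a/5,190+b/5,.089) for a,b in [(150,328),(353,307)]]
print(np.round(C,4));print(np.round(H,4));print(np.round(B,4))
d=lambda i,j:np.linalg.norm(C[i]-C[j]); print([d(0,1),d(1,2),d(2,3),d(3,0)])
yl=(C[0]+C[1])/2-(C[2]+C[3])/2; yaw=np.arctan2(-yl[0],yl[1]); print("yaw",yaw, "c",np.mean(C,0), [np.arctan2(-e[0],e[1]) for e in (C[0]-C[3],C[1]-C[2])])
e=H[0]-H[1];print("hood",np.arctan2(e[1],e[0]),np.linalg.norm(e))
c=np.mean(C,0);Y=np.array([-np.sin(yaw),np.cos(yaw),0]);X=np.array([np.cos(yaw),np.sin(yaw),0])
for h in H: print((h-c)@X,(h-c)@Y)
b=B[0]-B[1];print("sup",np.arctan2(-b[0],b[1]),np.linalg.norm(b))
s=arm.state();print(rot(s["eef_rot"]).round(3))
E
```

```text
[[ 0.4904 -0.0538  0.075 ]
 [ 0.6346 -0.0669  0.075 ]
 [ 0.6094 -0.3306  0.075 ]
 [ 0.4663 -0.3157  0.075 ]]
[[ 0.6236 -0.1148  0.108 ]
 [ 0.4874 -0.1009  0.108 ]]
[[0.517  0.2275 0.089 ]
 [0.5235 0.1379 0.089 ]]
[np.float64(0.14479191730901375), np.float64(0.2648627952971303), np.float64(0.1438476384495244), np.float64(0.2630758082900867)]
yaw -0.09361281041379534 c [ 0.55019852 -0.19176116  0.075     ] [np.float64(-0.09180554672699577), np.float64(-0.09540788076780261)]
hood -0.10157724849858023 0.13695833712312067
0.0658998824709706 0.08353528242238314
-0.07105411088572744 0.08462606708668471
sup 0.07277768394519724 0.08988541582991051
[[-0.955  0.296 -0.   ]
 [ 0.296  0.955 -0.001]
 [-0.    -0.001 -1.   ]]
```

Emit:
{"op": "servo_tool", "data": {
  "motion": [0,0,-1,0,0,0,0,0,0,-0.95,0,0,0,0,0,0,0,-0.5,-0.87,0,0,0,0,0,-0.5,-0.87,0,0,0,0,0,-0.5,-0.87,0,0]
}}

```text
t: 0.52
tcp_pos: [0.2644, 0.5813, 0.2304]
eef_rot: [-0.0, 0.048, 0.999, -0.001]
wrist_force: [1.4, 0.5, -0.6]
opening: 0.0256
grasp_force: 0.0
```

Emit:
{"op": "servo_tool", "data": {
  "motion": [0,0,0,-0.5,-0.87,0,0,0,0,0,-0.5,-0.87,0,0,0,0,0,-0.5,-0.87,0,0,0,0,0,-0.5,-0.87,0,0,0,0,0,-0.5,-0.87,0,0]
}}

```text
t: 0.93
tcp_pos: [0.3475, 0.3979, 0.2311]
eef_rot: [-0.0, 0.048, 0.999, -0.0]
wrist_force: [1.4, 0.0, -1.5]
opening: 0.0001
grasp_force: 0.0
```

Emit:
{"op": "servo_tool", "data": {
  "motion": [0,0,0,-0.5,-0.87,0,0,0,0,0,-0.5,-0.87,0,0,0,0,0,-0.5,-0.87,0,0,0,0,0,-0.5,-0.87,0,0,0,0,0,-0.5,-0.87,0,0]
}}

```text
t: 1.35
tcp_pos: [0.4303, 0.2152, 0.2313]
eef_rot: [-0.0, 0.048, 0.999, -0.0]
wrist_force: [0.5, 0.6, -0.6]
opening: -0.0
grasp_force: 0.0
```

Emit:
{"op": "servo_tool", "data": {
  "motion": [0,0,0,-0.5,-0.87,0,0,0,0,0,-0.5,-0.87,0,0,0,0,0,-0.5,-0.87,0,0,0,0,0,-0.5,-0.87,0,0,0,0,0,0,0,0,0]
}}

```text
t: 1.77
tcp_pos: [0.4986, 0.0629, 0.2313]
eef_rot: [0.001, 0.053, 0.999, -0.001]
wrist_force: [1.1, -0.2, 0.3]
opening: 0.0002
grasp_force: 0.0
```

Emit:
{"op": "servo_tool", "data": {
  "motion": [0,0,0,-0.47,-0.83,0,0,0,0,0,-0.47,-0.83,0,0,0,0,0,-0.47,-0.83,0,0,0,0,0,-0.47,-0.83,0,0,0,0,0,0,0,0,0]
}}

```text
t: 2.18
tcp_pos: [0.5603, -0.0763, 0.2312]
eef_rot: [0.001, 0.052, 0.999, -0.002]
wrist_force: [0.0, -0.3, 0.6]
opening: -0.0001
grasp_force: 0.0
```

Emit:
{"op": "servo_tool", "data": {
  "motion": [0,0,0,0,0,0.8,0,0,0,0,0,0,0.8,0,0,0,0,0,0,0.7,0,0,0,0,0,0,0.3,0,0,0,0,0,0,0,0]
}}

```text
t: 2.6
tcp_pos: [0.5563, -0.068, 0.1243]
eef_rot: [-0.003, 0.048, 0.999, 0.0]
wrist_force: [0.1, 0.9, 1.1]
opening: 0.0002
grasp_force: 0.0
```

Run:
```python
from h import *
s=arm.state();print(s["tcp_pos"],s["wrist_force"],rot(s["eef_rot"]).round(3))
im,d=eyes.read_camera("wrist");cv2.imwrite("pics/w1.png",im)
im,d=eyes.read_camera("top");cv2.imwrite("pics/t1.png",im); cv2.imwrite("pics/t1c.png",cv2.resize(im[180:290,330:490],None,fx=5,fy=5,interpolation=cv2.INTER_CUBIC))
```

```text
[ 0.55629839 -0.06800364  0.12426836] [0.13185562 0.93084096 1.05202877] [[-0.995  0.096 -0.006]
 [ 0.096  0.995  0.   ]
 [ 0.006 -0.    -1.   ]]
```

View pics/w1.png

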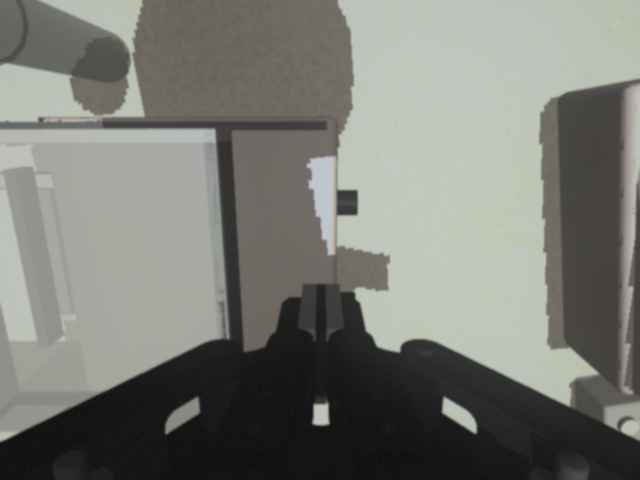

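The wrist view shows the fingertips at about (320,300) over the deck, and the hood wall to the left at u≈215–230. I'll lower and start the push.

Emit:
{"op": "servo_tool", "data": {
  "motion": [0,0,0,0,-0.1,0.4,0,0,0,0,0,-0.1,0.35,0,0,0,0,0,0,0.1,0,0,0,0,0,0,0,0,0,0,0,0,0,0,0]
}}

```text
t: 3.12
tcp_pos: [0.558, -0.0763, 0.0943]
eef_rot: [0.001, 0.048, 0.999, 0.0]
wrist_force: [0.7, 0.5, 0.6]
opening: -0.0003
grasp_force: 0.0
```

Emit:
{"op": "servo_tool", "data": {
  "motion": [0,0,0,0,-0.15,0,0,0,0,0,0,-0.15,0,0,0,0,0,0,-0.15,0,0,0,0,0,0,-0.15,0,0,0,0,0,0,-0.15,0,0]
}}

```text
t: 3.53
tcp_pos: [0.5549, -0.1069, 0.0938]
eef_rot: [0.001, 0.048, 0.999, 0.0]
wrist_force: [0.8, 1.3, 2.4]
opening: -0.0004
grasp_force: 1.2
```

Emit:
{"op": "servo_tool", "data": {
  "motion": [0,0,0,0,-0.15,0,0,0,0,0,0,-0.15,0,0,0,0,0,0,-0.15,0,0,0,0,0,0,-0.15,0,0,0,0,0,0,-0.15,0,0]
}}

```text
t: 3.95
tcp_pos: [0.5518, -0.1369, 0.0933]
eef_rot: [0.0, 0.048, 0.999, -0.0]
wrist_force: [1.0, 1.8, 1.1]
opening: 0.0001
grasp_force: 1.2
```

Emit:
{"op": "servo_tool", "data": {
  "motion": [0,0,0,0,-0.15,0,0,0,0,0,0,-0.15,0,0,0,0,0,0,-0.15,0,0,0,0,0,0,-0.15,0,0,0,0,0,0,-0.15,0,0]
}}

```text
t: 4.37
tcp_pos: [0.5488, -0.1667, 0.0933]
eef_rot: [0.0, 0.048, 0.999, 0.0]
wrist_force: [1.9, 1.9, 0.5]
opening: -0.0
grasp_force: 1.2
```

Emit:
{"op": "servo_tool", "data": {
  "motion": [0,0,0,0,-0.05,0,0,0,0,0,0,-0.05,0,0,0,0,0,0,-0.05,0,0,0,0,0,0,-0.05,0,0,0,0,0,0,-0.05,0,0]
}}

```text
t: 4.78
tcp_pos: [0.5477, -0.176, 0.0932]
eef_rot: [-0.0, 0.048, 0.999, 0.0]
wrist_force: [0.8, 2.5, 1.6]
opening: -0.0001
grasp_force: 1.1
```

Emit:
{"op": "servo_tool", "data": {
  "motion": [0,0,0,0,-0.03,0,0,0,0,0,0,-0.03,0,0,0,0,0,0,-0.03,0,0,0,0,0,0,-0.03,0,0,0,0,0,0,-0.03,0,0]
}}

```text
t: 5.2
tcp_pos: [0.5471, -0.1821, 0.0933]
eef_rot: [-0.0, 0.048, 0.999, 0.0]
wrist_force: [1.0, 2.5, -0.5]
opening: -0.0
grasp_force: 1.0
```

Emit:
{"op": "servo_tool", "data": {
  "motion": [0,0,0,0,-0.03,0,0,0,0,0,0,-0.03,0,0,0,0,0,0,-0.03,0,0,0,0,0,0,0,0,0]
}}

```text
t: 5.53
tcp_pos: [0.5467, -0.186, 0.0932]
eef_rot: [-0.0, 0.048, 0.999, -0.0]
wrist_force: [-0.0, 1.2, 0.7]
opening: -0.0003
grasp_force: 0.4
```

Emit:
{"op": "servo_tool", "data": {
  "motion": [0,0,0,0,-0.03,0,0,0,0,0,0,-0.03,0,0,0,0,0,0,0,0,0]
}}

```text
t: 5.78
tcp_pos: [0.5467, -0.1865, 0.0932]
eef_rot: [-0.0, 0.048, 0.999, 0.001]
wrist_force: [0.3, 6.9, 1.2]
opening: 0.0
grasp_force: 3.5
```

Run:
```python
from h import *
im,d=eyes.read_camera("top");cv2.imwrite("pics/t2.png",im); cv2.imwrite("pics/t2c.png",cv2.resize(im[190:290,345:485],None,fx=5.5,fy=5.5,interpolation=cv2.INTER_CUBIC))
```

```text
(no output)
```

View pics/t2c.png

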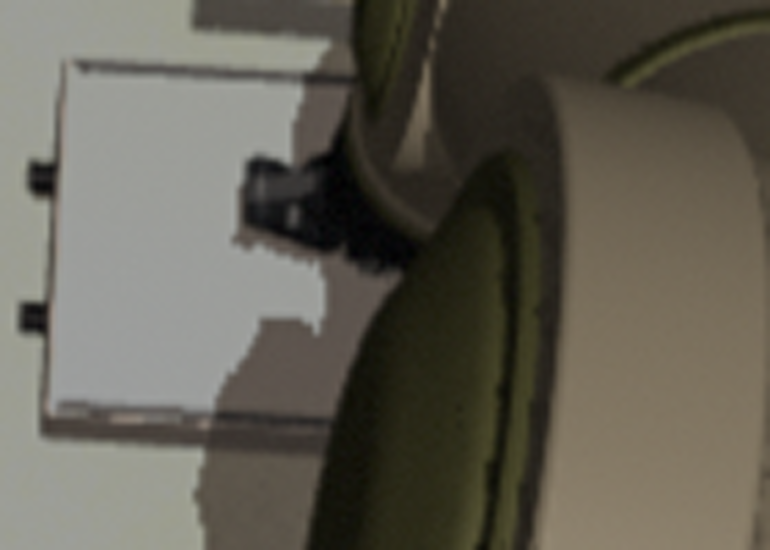

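Motion stopped with the force jumping to 7 N. In the picture the tank's left corners haven't moved ((45,410) and (63,62)), so the hood has reached its end stop. I'll hold briefly, back off, and rise.

Emit:
{"op": "servo_tool", "data": {
  "motion": [0,0,0,0,-0.01,0,0,0,0,0,0,0,0,0,0,0,0,0,0,0,0,0,0,0,0,0,0,0]
}}

```text
t: 6.17
tcp_pos: [0.5467, -0.1865, 0.0933]
eef_rot: [-0.0, 0.047, 0.999, 0.001]
wrist_force: [0.5, 6.8, 0.6]
opening: -0.0003
grasp_force: 4.0
```

Emit:
{"op": "servo_tool", "data": {
  "motion": [0,0,0,0,0.2,0,0,0,0,0,0,0.4,0,0,0,0,0,0,0.2,-0.5,0,0,0,0,0,0,-0.9,0,0,0,0,0,0,-0.9,0]
}}

```text
t: 6.58
tcp_pos: [0.5487, -0.1559, 0.1853]
eef_rot: [-0.002, 0.048, 0.999, 0.0]
wrist_force: [1.6, -0.7, 0.3]
opening: 0.0
grasp_force: 0.0
```

Emit:
{"op": "servo_tool", "data": {
  "motion": [0,0,0,0.17,0.94,0,0,0,0,0,0.17,0.94,0,0,0,0,0,0.17,0.94,0,0,0,0,0,0.17,0.94,0,0,0,0,0,0.17,0.94,0,0]
}}

```text
t: 7.0
tcp_pos: [0.5335, 0.035, 0.1855]
eef_rot: [0.0, 0.049, 0.999, -0.0]
wrist_force: [0.9, -0.8, 0.3]
opening: -0.0
grasp_force: 0.0
```

Emit:
{"op": "servo_tool", "data": {
  "motion": [0,0,0,0.17,0.94,0,0,0,0,0,0.17,0.94,0,0,0,0,0,0.17,0.94,0,0,0,0,0,0.17,0.94,0,0,0,0,0,0.17,0.94,0,0]
}}

```text
t: 7.42
tcp_pos: [0.5178, 0.2256, 0.1853]
eef_rot: [0.0, 0.049, 0.999, -0.0]
wrist_force: [0.6, -0.5, -0.6]
opening: 0.0003
grasp_force: 0.0
```

Emit:
{"op": "servo_tool", "data": {
  "motion": [0,0,0,0,0,0,0,0,0,0,0,0,0,0]
}}

```text
t: 7.58
tcp_pos: [0.5176, 0.2267, 0.1851]
eef_rot: [-0.0, 0.046, 0.999, 0.0]
wrist_force: [0.3, -0.8, 0.2]
opening: -0.0003
grasp_force: 0.0
```

Run:
```python
from h import *
s=arm.state();print(s["tcp_pos"],s["wrist_force"]);p=s["tcp_pos"];M=rot(s["eef_rot"])
im,d=eyes.read_camera("wrist");cv2.imwrite("pics/w2.png",im)
im,_=eyes.read_camera("top");cv2.imwrite("pics/t3.png",im);cv2.imwrite("pics/t3c.png",cv2.resize(im[190:290,345:485],None,fx=5.5,fy=5.5,interpolation=cv2.INTER_CUBIC))
print((np.array([.517,.2275,.089])-p)@M/.04)
print(eyes.camera_model("wrist"))
```

```text
[0.51755183 0.22669245 0.18506038] [ 0.34415368 -0.83834115  0.20806617]
[0.01531404 0.01850007 2.40151381]
{'camera_matrix': array([[410.8498993 ,   0.        , 320.5274402 ],
       [  0.        , 410.8498993 , 235.18937576],
       [  0.        ,   0.        ,   1.        ]]), 'hand_eye': array([[ 2.10015342e-04,  9.63852210e-01,  2.66437371e-01,
         6.75820760e-02],
       [ 9.99999974e-01, -2.25293151e-04,  2.67753933e-05,
         8.87368532e-05],
       [ 8.58340371e-05,  2.66437359e-01, -9.63852233e-01,
        -1.42917058e-01],
       [ 0.00000000e+00,  0.00000000e+00,  0.00000000e+00,
         1.00000000e+00]])}
```

View pics/w2.png

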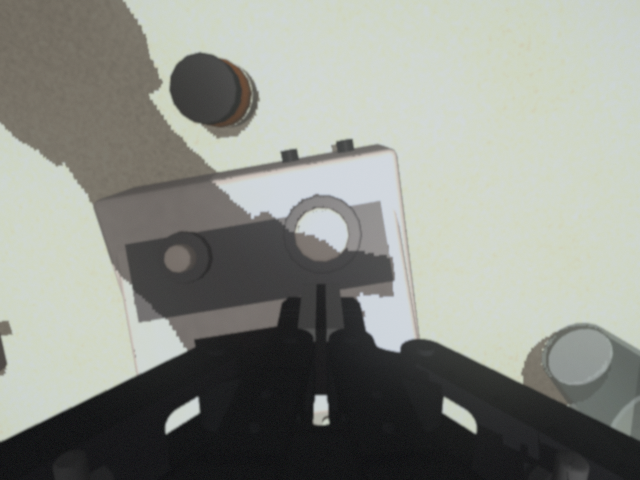

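View pics/t3c.png

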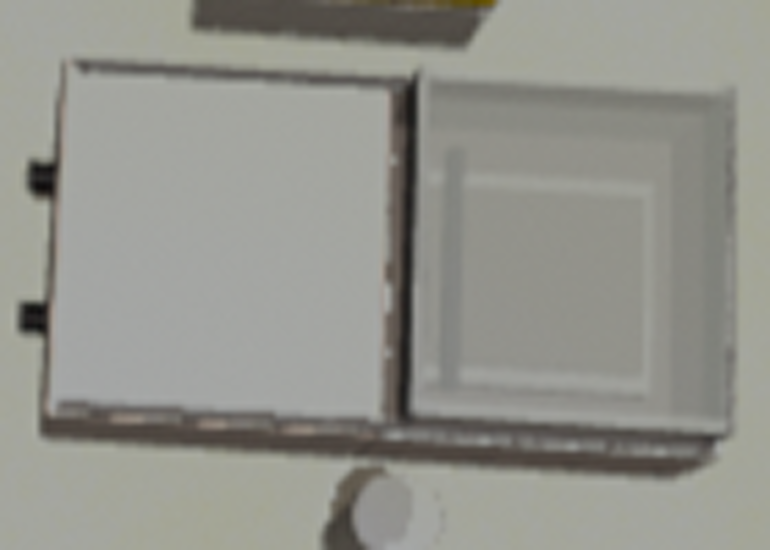

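The hood is shut and the tank unmoved. The wrist view puts START at (321,234), which works out within 2 mm of directly under the TCP. Now I'll press it.

Emit:
{"op": "servo_tool", "data": {
  "motion": [0,0,0,0.03,0.01,0.8,0,0,0,0,0,0,0.8,0,0,0,0,0,0,0.45,0,0,0,0,0,0,0,0,0,0,0,0,0,0,0]
}}

```text
t: 8.1
tcp_pos: [0.5171, 0.2227, 0.1029]
eef_rot: [-0.001, 0.05, 0.999, -0.001]
wrist_force: [0.8, -0.4, 0.3]
opening: -0.0001
grasp_force: 0.0
```

Emit:
{"op": "servo_tool", "data": {
  "motion": [0,0,0,0,0,0.05,0,0,0,0,0,0,0.05,0,0,0,0,0,0,0.05,0,0,0,0,0,0,0.05,0,0,0,0,0,0,0,0]
}}

```text
t: 8.52
tcp_pos: [0.5172, 0.2248, 0.0955]
eef_rot: [0.0, 0.048, 0.999, 0.0]
wrist_force: [0.0, -0.3, -0.1]
opening: 0.0001
grasp_force: 0.0
```

Emit:
{"op": "servo_tool", "data": {
  "motion": [0,0,0,0,0.04,0.05,0,0,0,0,0,0,0.05,0,0,0,0,0,0,0.05,0,0,0,0,0,0,0.05,0,0,0,0,0,0,0,0]
}}

```text
t: 8.93
tcp_pos: [0.5178, 0.2267, 0.0872]
eef_rot: [0.0, 0.048, 0.999, 0.0]
wrist_force: [0.7, 0.9, 3.8]
opening: -0.0005
grasp_force: 1.5
```

Emit:
{"op": "servo_tool", "data": {
  "motion": [0,0,0,0,0,0.03,0,0,0,0,0,0,0.03,0,0,0,0,0,0,0,0]
}}

```text
t: 9.18
tcp_pos: [0.5179, 0.2267, 0.0853]
eef_rot: [0.001, 0.048, 0.999, 0.0]
wrist_force: [0.9, 1.1, 8.5]
opening: -0.0002
grasp_force: 3.9
```

Emit:
{"op": "servo_tool", "data": {
  "motion": [0,0,0,0,0,0.03,0,0,0,0,0,0,0,0,0,0,0,0,0,0,0]
}}

```text
t: 9.43
tcp_pos: [0.518, 0.2267, 0.0849]
eef_rot: [0.001, 0.048, 0.999, 0.001]
wrist_force: [-0.6, -0.2, 17.0]
opening: -0.0001
grasp_force: 8.3
```

Emit:
{"op": "servo_tool", "data": {
  "motion": [0,0,0,0,0,-0.3,0,0,0,0,0,0,-0.8,0,0,0,0,0,0,-0.9,0,0,0,0,0,0,-0.9,0,0,0,0,0,0,0,0]
}}

```text
t: 9.85
tcp_pos: [0.5193, 0.2271, 0.2053]
eef_rot: [0.003, 0.049, 0.999, 0.002]
wrist_force: [0.7, 1.2, -0.6]
opening: -0.0003
grasp_force: 0.0
```

Emit:
{"op": "servo_tool", "data": {
  "motion": [0,0,0,0,0,0,0,0,0,0,0,0,0,0,0,0,0,0,0,0,0]
}}

```text
t: 10.1
tcp_pos: [0.5163, 0.2258, 0.1983]
eef_rot: [-0.001, 0.048, 0.999, -0.001]
wrist_force: [0.4, 0.6, -0.6]
opening: 0.0001
grasp_force: 0.0
```

Run:
```python
from h import *
im,d,P=cloud("scene"); cv2.imwrite("pics/s2.png",im)
a=cv2.resize(im[170:310,170:430],None,fx=3,fy=3,interpolation=cv2.INTER_CUBIC);cv2.imwrite("pics/s2c.png",a)
s=arm.state();print(s["tcp_pos"],s["wrist_force"])
```

```text
[0.51634081 0.22589099 0.19820369] [-0.19557896 -0.23066741  1.07794594]
```

View pics/s2c.png

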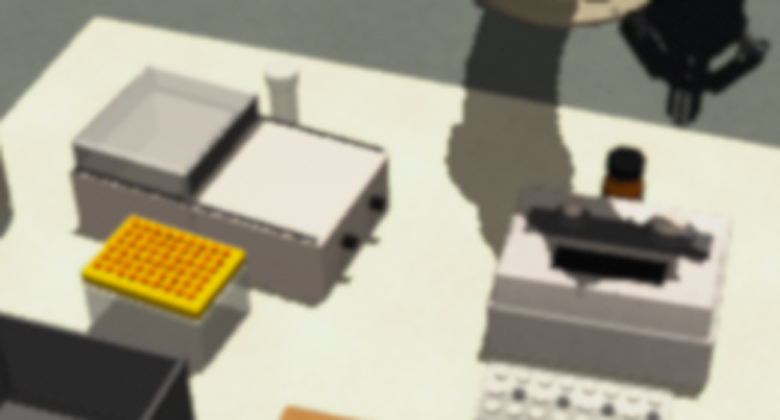

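The hood is shut at about (165,130), everything stands in place, and the gripper is clear above the supply at about (685,90).

```bash
python3 -c "
from rig import job
print(job.sign_off())"
```

```text
the job is handed in; nothing more can be done
None
```

The job is handed in: I pushed the hood to its end stop, then pressed START to its stop and released it, and the robot finished clear of everything (no verdict was returned).

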